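# Put the bangle away and snap the jewellery chest's seesaw catch shut

## Robot

A 7-joint arm with a two-finger parallel gripper is mounted at the origin on the work surface. World frame = base frame: x ahead of the robot, y to its left, z up, the work surface at z = 0. Lengths are in m, angles in rad, forces in N, time in s.
With the tool pointing down it reaches from about 0.425 to 0.825 m from the base axis. Payload 3.6 kg.
Tool frame: the origin (TCP) lies midway between the tips of the shut fingers; the grasp point (between the pads) lies 19 mm behind it; z points along the fingers, y is the line along which they close (so a half turn about z gives the same grasp; the last joint's range is limited). The gripper opens to 93 mm and grips with 3 to 60 N. Pads are 15 mm wide; open, the fingers measure 128 mm over their backs; the gripper's body (75 mm by 188 mm) begins 65 mm behind the grasp point.
Start: joints at [1.222, 0.615, -0.013, 1.423, 0.008, 1.103, -0.04], TCP at [0.206, -0.616, 0.219] pointing down, gripper open.
Joint ranges: [-3.12, 3.12], [-0.3, 2.06], [-1.34, 1.32], [0.26, 2.42], [-1.36, 4.5], [0.01, 1.98], [-2.84, 2.84]. Speed limits (rad/s): [2.79, 2.79, 3.14, 3.14, 3.14, 3.14, 3.14].

## Interface

Orientations are given as a unit quaternion [w, x, y, z].
In Python, from bench import r gives the robot as it stands.
- The arm moves only by the shell command python3 drive.py, which reads ROWS from standard input. ROWS is a JSON list of rows, 1 to 20 of them, each an object with the fields tx, ty, tz (the shift in parts of the range, where 1.0 means 1 m), twist (a turn about the tool's z in fractions of the full range, 1 being 45 degrees), finger_gap (the finger opening in m); a field left out counts as zero (the opening has to be given); each row shifts and turns the commanded pose from where the row before left it, along the tool's axes as they then stand; what a row does not reach is not made up. A row lasts 1/12 s, in which the tool goes at most 0.0417 m and 0.125 rad, less where a joint would pass 70% of its speed; a pose out of reach is approached as far as the arm can. The fingers move at their own pace and stop on an object; the grip force is fixed at half the most. Time passes only in rows, so rows that do not move let the fingers close. It prints the time, the measured TCP pose, the force, the opening and the grip force at its end. No shift or turn number may pass 1 either way. Input that does not fit is refused with a message, and nothing moves.
- r.get_obs(): the state, without advancing time (a new reading comes with each control period).
- r.capture(name): name is "side" or "top" or "wrist"; returns a dict with "image" (420x560x3 uint8, red, green, blue), "mtx" (3x3 intrinsics, pixels), "rvec" (rotation vector, rad) and "tvec" (3), from world to camera coordinates, as OpenCV has them. Camera axes: x right, y down, z forward; pixel columns grow to the right and rows downward; lengths in m; the calibration is good to about 2 mm. The wrist camera is an equidistant fisheye: a pixel r from the principal point sees the ray r / f radians off the axis. A picture is of the moment at which its call begins. There is no depth.
- r.job_done(): hands the job in; it is judged then, once.
The state is a dict: "time": time; "joint_positions": joint angles; "dq": joint speeds; "joint_efforts": joint torques, N m; "ee_pos": TCP position; "tool_rot": TCP orientation; "force": force on the tool from outside, world axes, zero at the start; "wrist_torque": the same for the moment, N m; "grip_width": finger opening in m; "finger_force": force on a finger pad.
Only numpy, scipy, OpenCV 4.12 (cv2) and the standard library are available. Lean on these libraries where they do the work, as an engineer would, in place of code of your own. Each camera call takes 0.05 s, during which the arm holds its last target. There are 200 camera calls.

## Task

Put the gold bangle into the open drawer of the black jewellery chest. The brass seesaw catch on the chest is snapped down and its tooth bars the drawer: tip it up so it snaps over, push the drawer fully home while the catch is up, then snap the catch back down so that it locks the drawer. Leave the two decanters, the jar and the clutch bag standing where they are.

Things in the scene. Friction and masses are not known exactly. Their poses are not given: they have to be found in the camera images.
- chest: Black jewellery chest fixed to the table, 170 (x) x 190 (y) x 85 mm high; origin under its centre. The drawer slides out of its open front along its own -x. On top, the catch pivots about an axis along y at x = -55, z = 107 mm, between two fixed steel cheeks (x -63 to -47, |y| 18 to 24, up to z = 113 mm).
- drawer (a joint): Drawer opening in m: 0 = fully home (hard stop), grows as it slides out along the chest's -x, at most 0.13; starts well open. It stays where it is left; a slow push takes 1 to 2 N.
- drawer_in (a point): Centre of the drawer's inner floor, 16 mm above the table, moving with it; axes as the chest's. The inside is 143 (x) x 154 (y) mm, blue, its walls 46 mm high. The front panel's inner face is 71.5 mm to -x of this point; open from above is only what is out of the chest (from that face back by the drawer opening).
- drawer_front (a point): Middle of the top edge of the drawer's front panel, on its outer (-x) face, 78 mm above the table. The panel is 190 wide (y), 12 thick, from 4 to 78 mm above the table, and with the drawer home stands just in front of the chest. A brass knob, 18 mm across, sticks out 18 mm at its middle, 36 mm above the table.
- catch (a joint): Angle of the brass seesaw catch, rad: -0.28 = snapped down (nose and tooth low, locked; the start), +0.28 = snapped up (nose high, unlocked). An over-centre spring snaps it to the side of 0 it is on; 3 to 6 N at a pad pushes it over. Down with the drawer out, the tooth stops the drawer from going home; down with the drawer home, it locks the panel.
- catch_nose (a point): Top centre of the red pad (24 x 26 mm) on the nose, 51 mm to the chest's -x of the pivot, about 100 mm above the table when down, 128 mm when up. Pressing the raised nose snaps the catch down. The nose is 26 mm wide; its end reaches about 33 mm beyond the chest's front, and the tooth hangs 26 mm below it.
- catch_tail (a point): Top centre of the white pad (24 x 26 mm) on the tail, 38 mm to the chest's +x of the pivot, about 124 mm above the table when raised (catch locked) and 103 mm when low. Pressing the raised tail snaps the catch up.
- bangle: Gold-coloured rigid bangle, a ring lying flat on the table, outer diameter 60, inner 51, height 24 mm, 50 g; origin at the centre of its underside.
- decanter_a: Cut-glass decanter with a clear ball stopper, loose, 84 mm across, 190 mm high; origin under its centre. Bystander.
- decanter_b: Glass decanter with an amber ball stopper, loose, 80 mm across, 170 mm high; origin under its centre. Bystander.
- jar: Green glass jar with a clear lid and ball knob, loose, 74 mm across, 105 mm high; origin under its centre. Bystander.
- clutch: Hard-shell rust-brown clutch bag lying flat, loose, 70 (x) x 120 (y) x 34 mm high; origin at the centre of its underside. Bystander.

How it is judged:
By the outcome, as a careful person would: the job done as asked, in the order asked, and still so for the second after the job is handed in, with the robot touching nothing.
It also fails if it takes over 59 s, if anything falls off the work surface, if the arm or the gripper's body presses on something with over 40 N, if the wrist force passes 120 N, or if a joint passes its speed limit or range.

## Working session

There is one attempt and no reset: what is moved stays moved. The work goes in short steps, Python scripts to look and compute and a shell command to move; the robot and the scene stay as the last step left them, time stands still between calls to the robot, and variables do not carry over. Pictures are saved under pics/ and viewed, at most 10 in all, crops included, and the job is handed in when it is done.

```bash
ls; mkdir -p pics
cat > h.py <<'E'
import numpy as np,cv2
from bench import r
def cap(n,save=None):
    c=r.capture(n)
    if save: cv2.imwrite('pics/'+save+'.png',cv2.cvtColor(c['image'],cv2.COLOR_RGB2BGR)); np.savez('pics/'+save+'.npz',**{k:c[k] for k in('image','mtx','rvec','tvec')})
    return c
def ray(c,uv,fish=False):
    K=c['mtx'];R=cv2.Rodrigues(np.array(c['rvec'],float).reshape(3))[0];t=np.array(c['tvec'],float).reshape(3)
    p=np.array([(uv[0]-K[0,2])/K[0,0],(uv[1]-K[1,2])/K[1,1]])
    if fish:
        th=np.linalg.norm(p);d=np.array([*(p/max(th,1e-9)*np.sin(th)),np.cos(th)])
    else: d=np.array([*p,1.])
    d=R.T@d;return -R.T@t,d/np.linalg.norm(d)
def plane(c,uv,z,fish=False):
    o,d=ray(c,uv,fish);return o+d*(z-o[2])/d[2]
def tri(*rays):
    A=np.zeros((3,3));b=np.zeros(3)
    for o,d in rays:
        P=np.eye(3)-np.outer(d,d);A+=P;b+=P@o
    x=np.linalg.solve(A,b);return x,[float(np.linalg.norm((np.eye(3)-np.outer(d,d))@(x-o))) for o,d in rays]
E
python3 - <<'E'
from h import *
a=cap('top','top0');b=cap('side','side0')
for c in(a,b):print(c['mtx'],ray(c,(280,210)))
s=r.get_obs();print(s['ee_pos'],s['tool_rot'],s['time'],s['grip_width'])
E
```

```text
bench.py
drive.py
pics
[[475.34044215   0.         278.84182464]
 [  0.         475.34044215 207.14378001]
 [  0.           0.           1.        ]] (array([0.48548179, 0.09239711, 1.04790839]), array([ 0.09941913, -0.00181629, -0.99504399]))
[[406.06843529   0.         278.14479157]
 [  0.         406.06843529 212.28659861]
 [  0.           0.           1.        ]] (array([0.27357621, 0.77242618, 0.57340595]), array([ 0.38522857, -0.75304192, -0.53341055]))
[ 0.20597366 -0.61575046  0.21761155] [-1.13500550e-03  9.86996247e-01  1.60739170e-01 -2.00149080e-04] 0.1 0.09285748499479533
```

View pics/top0.png

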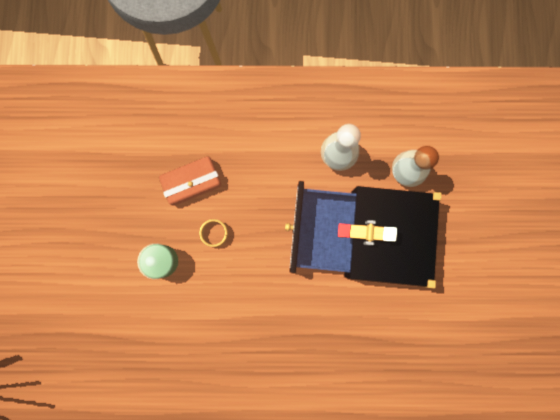

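View pics/side0.png

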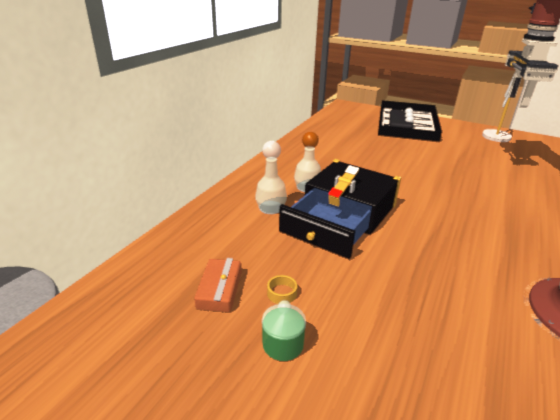

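The top view shows the bangle at (213,233), red pad (344,230), white pad (390,234), the drawer panel from (300,184) to (294,271), clutch (190,180), jar (157,261), and decanters (341,150) and (412,168). The side view shows the bangle at (282,290), red pad (335,196) and white pad (351,171).

```bash
cat > m.py <<'E'
from h import *
L=lambda n:dict(np.load('pics/'+n+'.npz'))
a,b=L('top0'),L('side0')
def cen(c,lo,hi,box):
    h=cv2.cvtColor(c['image'],cv2.COLOR_RGB2HSV);m=cv2.inRange(h,lo,hi);k=np.zeros_like(m);x0,y0,x1,y1=box;k[y0:y1,x0:x1]=m[y0:y1,x0:x1]
    n,l,s,ce=cv2.connectedComponentsWithStats(k);i=1+np.argmax(s[1:,4]);return ce[i],s[i]
red=((0,200,140),(6,255,255));white=((0,0,190),(180,50,255));gold=((20,120,60),(32,255,255))
if __name__=='__main__':
    for nm,col,ba,bb in (('red',red,(325,215,360,245),(320,180,350,210)),('white',white,(380,220,405,245),(340,160,362,180)),('gold',gold,(190,210,240,255),(262,272,302,305))):
        pa,sa=cen(a,*col,ba);pb,sb=cen(b,*col,bb);print(nm,pa,sa,pb,sb)
        print(tri(ray(a,pa),ray(b,pb)))
    for z in(0.024,0.012):
        print('bangle plane',z,plane(a,cen(a,*gold,(190,210,240,255))[0],z),plane(b,cen(b,*gold,(262,272,302,305))[0],z))
    print('clutch',plane(a,(190,180),.034),'jar',plane(a,(157,261),.09))
    for p in((300,184),(294,271)):print('panel top',plane(a,p,.078))
    for p in((438,195),(432,285),(345,277),(355,187)):print('chest top',plane(a,p,.085))
    for p in((341,150),(412,168)):print('dec',plane(a,p,.05))
    for p in((348,135),(427,156)):print('stopper',plane(a,p,.17))
    big=lambda c,x0,y0,x1,y1,f:cv2.resize(c['image'][y0:y1,x0:x1,::-1],None,fx=f,fy=f,interpolation=cv2.INTER_CUBIC)
    A=big(a,275,120,455,300,3.2);B=big(b,240,130,400,310,3.2)[:576]
    h=min(A.shape[0],300+276);B=cv2.resize(B,(224,252));A=A[:576]
    cv2.imwrite('pics/cropA.png',A)
E
python3 m.py
```

```text
Traceback (most recent call last):
  File "m.py", line 10, in <module>
    pa,sa=cen(a,*col,ba);pb,sb=cen(b,*col,bb);print(nm,pa,sa,pb,sb)
          ~~~^^^^^^^^^^^
  File "m.py", line 6, in cen
    n,l,s,ce=cv2.connectedComponentsWithStats(k);i=1+np.argmax(s[1:,4]);return ce[i],s[i]
                                                     ~~~~~~~~~^^^^^^^^^
ValueError: attempt to get argmax of an empty sequence
```

```bash
python3 - <<'E'
from m import *
for c,pts in((a,[(344,230),(390,234),(213,222),(202,233)]),(b,[(335,197),(351,172),(282,298),(270,290)])):
    h=cv2.cvtColor(c['image'],cv2.COLOR_RGB2HSV)
    for x,y in pts:print((x,y),h[y,x])
E
sed -i 's/^red=.*/red=((0,200,120),(9,255,255));white=((0,0,190),(180,50,255));gold=((17,120,60),(35,255,255))\nred=((170,150,100),(180,255,255))/' m.py; python3 m.py
```

```text
(344, 230) [  2 147 255]
(390, 234) [  0   0 255]
(213, 222) [ 13 158 132]
(202, 233) [ 16 157 138]
(335, 197) [ 13 197 166]
(351, 172) [ 23   9 255]
(282, 298) [ 18 187 198]
(270, 290) [ 21 183 246]
red [345.5 224. ] [345 224   2   1   2] [328. 193.] [328 192   1   3   3]
(array([ 0.55703708, -0.04100203,  0.08742022]), [0.003475212088128767, 0.003475212088128891])
white [389.5 233.5] [383 227  14  14 186] [351.71830986 169.43661972] [346 165  13   9  71]
(array([ 0.53350548, -0.12270255,  0.12199206]), [0.00026807480653446723, 0.00026807480653473227])
gold [212.15566038 232.52830189] [199 219  29  28 212] [281.51933702 288.24493554] [267 275  31  29 543]
(array([0.53866256, 0.23776481, 0.01416164]), [1.253474651449059e-05, 1.2534746514769677e-05])
bangle plane 0.024 [0.53816802 0.23638593 0.024     ] [0.53398709 0.24716745 0.024     ]
bangle plane 0.012 [0.53878549 0.23807345 0.012     ] [0.53967493 0.23569486 0.012     ]
clutch [0.65071394 0.28512928 0.034     ] jar [0.47712311 0.33637504 0.09      ]
panel top [0.63652063 0.04967786 0.078     ]
panel top [0.45853721 0.0616121  0.078     ]
chest top [ 0.61436265 -0.23190914  0.085     ]
chest top [ 0.43255151 -0.21454497  0.085     ]
chest top [ 0.44739646 -0.04049007  0.085     ]
chest top [ 0.6298816  -0.06256221  0.085     ]
dec [ 0.71488281 -0.0391415   0.05      ]
dec [ 0.67671537 -0.19003469  0.05      ]
stopper [ 0.71621571 -0.03676573  0.17      ]
stopper [ 0.67675659 -0.18479232  0.17      ]
```

```bash
sed -i 's/^red=((170.*/red=((0,130,190),(5,255,255))/' m.py; python3 m.py | head -2
python3 - <<'E'
from m import *
# drawer panel inner floor etc.: fits
A=cv2.inRange(cv2.cvtColor(a['image'],cv2.COLOR_RGB2HSV),(105,80,30),(130,255,255))
cs,_=cv2.findContours(A,0,2);c=max(cs,key=cv2.contourArea);print('blue',cv2.minAreaRect(c),cv2.approxPolyDP(c,4,True).reshape(-1,2).tolist())
E
```

```text
red [343.49275362 230.18115942] [338 224  12  13 138] [334.89189189 192.33783784] [329 188  13   9  74]
(array([ 0.54135929, -0.03649718,  0.09641081]), [0.0007171536504662063, 0.0007171536504660305])
blue ((332.82489013671875, 234.95176696777344), (39.25712585449219, 70.17833709716797), 4.085616588592529) [[318, 199], [311, 266], [349, 271], [350, 239], [336, 237], [336, 224], [353, 222], [354, 202]]
```

View pics/cropA.png

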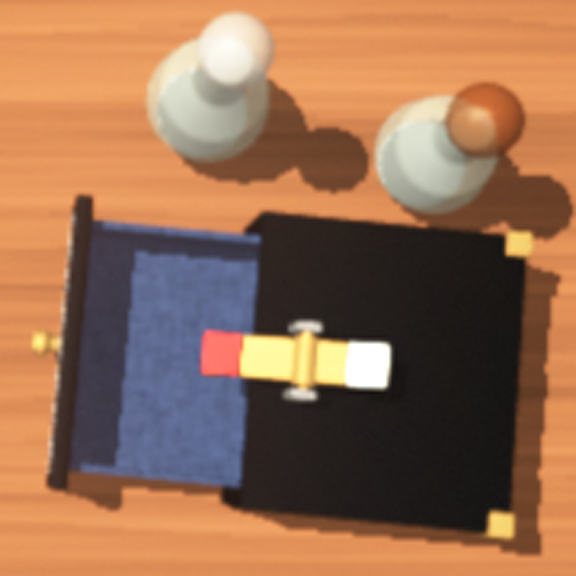

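The crop shows the chest, catch (red at (221,353), white at (368,365) in the crop) and the panel, which is about 107 mm open. Every measurement agrees with the given sizes: red pad z 96 mm, white pad z 122 mm, chest yaw about 5.2°. I'll turn to the chest axes first and then go over the bangle.

Careful with the scale: turns go in shares of 45 degrees. That gives: -0.1157 rad / 0.7854 = -0.1473.

```bash
echo '[{"twist":-0.1473,"finger_gap":0.085},{"twist":-0.1473,"finger_gap":0.085},{"twist":-0.1473,"finger_gap":0.085},{"twist":-0.1473,"finger_gap":0.085},{"twist":-0.1473,"finger_gap":0.085},{"twist":-0.1473,"finger_gap":0.085},{"twist":-0.1473,"finger_gap":0.085},{"twist":-0.1473,"finger_gap":0.085},{"twist":-0.1473,"finger_gap":0.085},{"twist":-0.1473,"finger_gap":0.085},{"tx":0.02,"ty":0.0317,"finger_gap":0.085},{"tx":0.02,"ty":0.0317,"finger_gap":0.085},{"tx":0.02,"ty":0.0317,"finger_gap":0.085},{"tx":0.02,"ty":0.0317,"finger_gap":0.085},{"tx":0.02,"ty":0.0317,"finger_gap":0.085},{"tx":0.02,"ty":0.0317,"finger_gap":0.085},{"tx":0.02,"ty":0.0317,"finger_gap":0.085},{"tx":0.02,"ty":0.0317,"finger_gap":0.085}]' | python3 drive.py && echo '[{"tx":0.04,"finger_gap":0.085},{"tx":0.04,"finger_gap":0.085},{"tx":0.04,"finger_gap":0.085},{"tx":0.04,"finger_gap":0.085},{"tx":0.04,"finger_gap":0.085},{"tx":0.04,"finger_gap":0.085},{"tx":0.04,"finger_gap":0.085},{"tx":0.04,"finger_gap":0.085},{"tx":0.04,"finger_gap":0.085},{"tx":0.04,"finger_gap":0.085},{"tx":0.04,"finger_gap":0.085},{"tx":0.04,"finger_gap":0.085},{"tx":0.04,"finger_gap":0.085},{"tx":0.04,"finger_gap":0.085},{"tx":0.04,"finger_gap":0.085},{"tx":0.04,"finger_gap":0.085},{"tx":0.04,"finger_gap":0.085},{"tx":0.04,"finger_gap":0.085},{"finger_gap":0.085},{"finger_gap":0.085}]' | python3 drive.py
cat >> h.py <<'E'
def tool():
    from scipy.spatial.transform import Rotation as Ro
    s=r.get_obs();w,x,y,z=s['tool_rot'];return np.array(s['ee_pos']),Ro.from_quat([x,y,z,w]).as_matrix()
def go(t):
    p,R=tool();print('to',t,'tool d',(R.T@(np.array(t)-p)).round(4),'xt',R[:,0].round(3),'p',p.round(4))
E
python3 - <<'E'
from m import *
w=cap('wrist','w1');go((.5387,.2378,.004))
E
```

```text
time: 1.6
ee_pos: [0.4744, -0.4789, 0.2181]
tool_rot: [-0.001, 0.739, 0.674, -0.0]
force: [-0.0, -0.1, -0.4]
grip_width: 0.0847
finger_force: 0.0
time: 3.27
ee_pos: [0.5373, 0.2404, 0.218]
tool_rot: [-0.001, 0.736, 0.677, -0.0]
force: [-0.5, -1.3, 0.2]
grip_width: 0.0848
finger_force: 0.0
to (0.5387, 0.2378, 0.004) tool d [0.0008 0.0008 0.214 ] xt [ 0.089  0.996 -0.001] p [0.5381 0.2373 0.218 ]
```

View pics/w1.png

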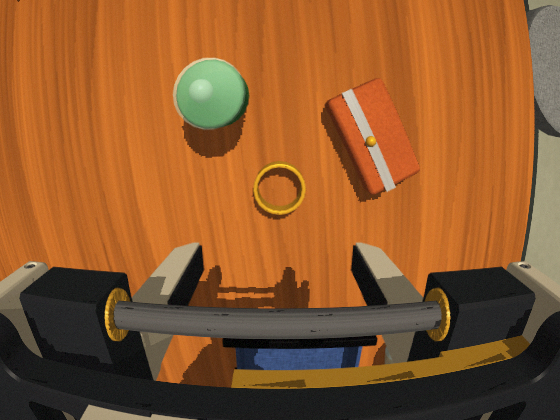

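The wrist view shows the bangle at (279,189) between the fingers' line, the jar at (211,94) and the clutch at (373,138), both clear. I'll check the bangle's position from this view.

```bash
python3 - <<'E'
from m import *
w=L('w1')
pw=cen(w,*gold,(245,155,315,225))[0];print(pw,plane(w,pw,.012,1))
print(tri(ray(w,pw,1),ray(a,cen(a,*gold,(190,210,240,255))[0]),ray(b,cen(b,*gold,(262,272,302,305))[0])))
print(plane(w,(211,94),.09,1))
E
echo '[{"tx":0.001,"ty":0.001,"tz":0.03,"finger_gap":0.085},{"tz":0.04,"finger_gap":0.085},{"tz":0.04,"finger_gap":0.085},{"tz":0.04,"finger_gap":0.085},{"tz":0.03,"finger_gap":0.085},{"tz":0.02,"finger_gap":0.085},{"finger_gap":0.085},{"finger_gap":0.085}]' | python3 drive.py; python3 -c "
from h import *
go((.5387,.2378,.004))"
```

```text
[279.09793254 189.66158868] [0.53823877 0.23350106 0.012     ]
(array([0.5386146 , 0.23636605, 0.01431718]), [0.002311694287770416, 0.001368717135160847, 0.0011583547223170082])
[0.48555276 0.34531276 0.09      ]
time: 3.98
ee_pos: [0.5398, 0.2354, 0.018]
tool_rot: [0.0, 0.739, 0.673, -0.001]
force: [0.4, -0.1, 1.7]
grip_width: 0.085
finger_force: 0.0
to (0.5387, 0.2378, 0.004) tool d [ 0.0023 -0.0012  0.014 ] xt [ 0.093  0.996 -0.002] p [0.5398 0.2354 0.018 ]
```

```bash
echo '[{"tx":0.001,"tz":0.013,"finger_gap":0.085},{"finger_gap":0.085},{"finger_gap":0.04},{"finger_gap":0.04},{"finger_gap":0.04},{"finger_gap":0.04},{"finger_gap":0.04},{"finger_gap":0.04},{"finger_gap":0.04},{"finger_gap":0.04}]' | python3 drive.py && echo '[{"tz":-0.02,"finger_gap":0.04},{"tz":-0.03,"finger_gap":0.04},{"tz":-0.04,"finger_gap":0.04},{"tz":-0.04,"finger_gap":0.04},{"tz":-0.04,"finger_gap":0.04},{"finger_gap":0.04},{"finger_gap":0.04}]' | python3 drive.py
python3 - <<'E'
from m import *
cap('wrist','w2');cap('top','top2')
# drawer place in chest frame
red=np.array([.5414,-.0365]);wh=np.array([.5335,-.1227]);u=(red-wh)/np.linalg.norm(red-wh);piv=red-.051*u;print('u',u,'piv',piv)
for p in((299,181.5),(290,272)):
    P=plane(a,p,.078)[:2];print('panel along u',(P-piv)@u)
go([*(piv+.101*u),.1])
E
```

```text
time: 4.82
ee_pos: [0.5402, 0.239, 0.0063]
tool_rot: [0.0, 0.739, 0.674, 0.0]
force: [-0.3, -0.5, 4.9]
grip_width: 0.0602
finger_force: 30.0
time: 5.4
ee_pos: [0.5411, 0.2396, 0.178]
tool_rot: [0.001, 0.739, 0.674, 0.003]
force: [0.2, -0.9, -1.1]
grip_width: 0.0599
finger_force: 30.0
u [0.09126486 0.99582665] piv [ 0.53674549 -0.08728716]
panel along u 0.1480352025743385
panel along u 0.14900450239462282
to [np.float64(0.5459632427909854), np.float64(0.013291332732017935), 0.1] tool d [-0.223   0.0276  0.0747] xt [ 0.091  0.996 -0.002] p [0.539  0.238  0.1744]
```

View pics/w2.png

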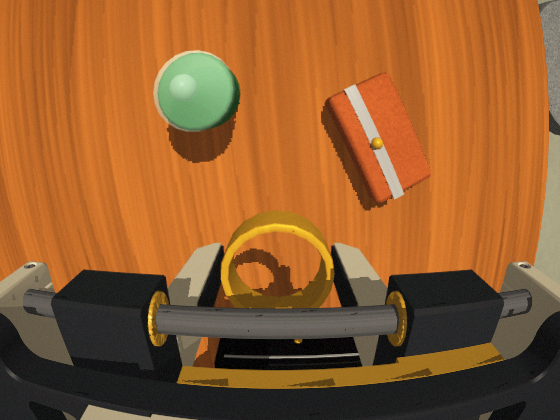

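The bangle is held across its diameter (width 60 mm). It spans (222–333, 212–315) and the bystanders haven't moved. I'll cross-check the drawer panel by triangulating its knob, then carry the bangle over.

```bash
python3 - <<'E'
from m import *
k=cen(a,*gold,(284,220,293,235))[0];k2=cen(b,*gold,(304,230,318,243))[0];P,e=tri(ray(a,k),ray(b,k2));print(k,k2,P,e)
u=np.array([.0913,.9958]);v=np.array([.9958,-.0913]);d=P[:2]-[.5367,-.0873];print('along',d@u,'lat',d@v,'expect .1485+~.012')
E
echo '[{"tx":-0.02,"ty":0.0028,"finger_gap":0.04},{"tx":-0.03,"ty":0.004,"finger_gap":0.04},{"tx":-0.03,"ty":0.004,"finger_gap":0.04},{"tx":-0.03,"ty":0.004,"finger_gap":0.04},{"tx":-0.03,"ty":0.004,"finger_gap":0.04},{"tx":-0.03,"ty":0.004,"finger_gap":0.04},{"tx":-0.03,"ty":0.004,"finger_gap":0.04},{"tx":-0.023,"ty":0.001,"finger_gap":0.04},{"finger_gap":0.04},{"finger_gap":0.04},{"finger_gap":0.04}]' | python3 drive.py; python3 -c "
from h import *
go((.546,.0133,.022))"
```

```text
[288.32432432 226.37837838] [310.19178082 235.49315068] [0.55215052 0.07273812 0.03449137] [0.0004731251840958569, 0.0004731251840957039]
along 0.1607765941996529 lat 0.0007741520696246674 expect .1485+~.012
time: 6.42
ee_pos: [0.5464, 0.0154, 0.1743]
tool_rot: [-0.001, 0.738, 0.675, -0.001]
force: [-0.1, 0.8, -0.7]
grip_width: 0.0601
finger_force: 30.0
to (0.546, 0.0133, 0.022) tool d [-0.0023  0.0003  0.1523] xt [0.09  0.996 0.001] p [0.5464 0.0154 0.1743]
```

```bash
echo '[{"tx":-0.001,"tz":0.03,"finger_gap":0.04},{"tz":0.04,"finger_gap":0.04},{"tz":0.03,"finger_gap":0.04},{"tz":0.02,"finger_gap":0.04},{"tz":0.02,"finger_gap":0.04},{"tz":0.007,"finger_gap":0.04},{"finger_gap":0.04},{"finger_gap":0.04}]' | python3 drive.py
```

```text
time: 7.08
ee_pos: [0.5474, 0.0147, 0.0288]
tool_rot: [-0.0, 0.738, 0.675, 0.0]
force: [0.3, 0.9, 0.3]
grip_width: 0.06
finger_force: 30.0
```

```bash
echo '[{"tz":0.005,"finger_gap":0.04},{"finger_gap":0.04},{"finger_gap":0.08},{"finger_gap":0.08},{"finger_gap":0.08},{"finger_gap":0.08},{"finger_gap":0.08}]' | python3 drive.py && echo '[{"tz":-0.02,"finger_gap":0.08},{"tz":-0.04,"finger_gap":0.08},{"tz":-0.04,"finger_gap":0.08},{"tz":-0.04,"finger_gap":0.08},{"tz":-0.02,"finger_gap":0},{"finger_gap":0},{"finger_gap":0},{"finger_gap":0}]' | python3 drive.py
python3 - <<'E'
from m import *
t=cap('top','top3')
A=cv2.resize(t['image'][110:310,240:460,::-1],None,fx=2.5,fy=2.5,interpolation=cv2.INTER_CUBIC);cv2.imwrite('pics/c3.png',A)
go((.5335,-.1227,.140))
E
```

```text
time: 7.67
ee_pos: [0.5474, 0.0132, 0.024]
tool_rot: [0.0, 0.739, 0.674, 0.0]
force: [0.3, -0.7, -1.2]
grip_width: 0.0797
finger_force: 0.0
time: 8.33
ee_pos: [0.5461, 0.0128, 0.1826]
tool_rot: [-0.001, 0.739, 0.674, -0.001]
force: [-0.4, 0.3, -0.9]
grip_width: 0.058
finger_force: 0.0
to (0.5335, -0.1227, 0.14) tool d [-1.361e-01  1.000e-04  4.220e-02] xt [ 0.091  0.996 -0.001] p [0.5459 0.0129 0.1821]
```

View pics/c3.png

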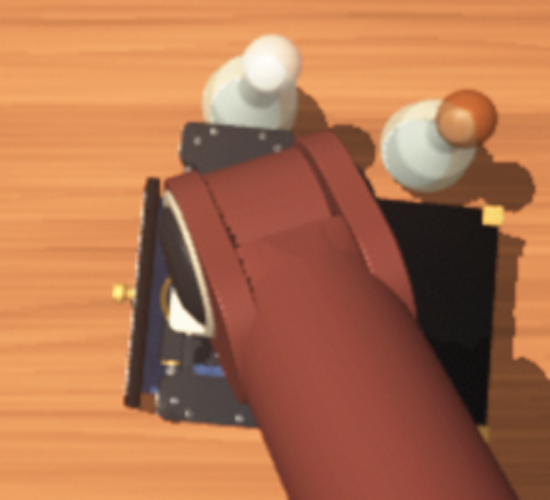

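The drawer holds the bangle: its gold rim shows at (168,297) in the crop, behind the panel. Next I'll move over the tail and press it.

```bash
echo '[{"tx":-0.03,"finger_gap":0},{"tx":-0.04,"finger_gap":0},{"tx":-0.04,"finger_gap":0},{"tx":-0.027,"tz":0.01,"finger_gap":0},{"tz":0.015,"finger_gap":0},{"tz":0.012,"finger_gap":0},{"finger_gap":0},{"finger_gap":0}]' | python3 drive.py && echo '[{"tz":0.007,"finger_gap":0},{"tz":0.007,"finger_gap":0},{"tz":0.004,"finger_gap":0},{"tz":0.004,"finger_gap":0},{"tz":0.004,"finger_gap":0},{"tz":0.004,"finger_gap":0},{"finger_gap":0}]' | python3 drive.py
```

```text
time: 9.05
ee_pos: [0.5335, -0.1228, 0.1449]
tool_rot: [-0.002, 0.738, 0.674, -0.001]
force: [0.5, 0.7, 0.4]
grip_width: 0.0023
finger_force: 0.0
time: 9.63
ee_pos: [0.5346, -0.1232, 0.116]
tool_rot: [-0.0, 0.739, 0.674, -0.0]
force: [-0.7, -0.5, 0.5]
grip_width: 0.0005
finger_force: 0.4
```

```bash
echo '[{"tz":0.004,"finger_gap":0},{"tz":0.004,"finger_gap":0},{"tz":0.003,"finger_gap":0},{"finger_gap":0},{"finger_gap":0}]' | python3 drive.py && echo '[{"tz":-0.03,"finger_gap":0},{"tz":-0.04,"finger_gap":0},{"tx":0.04,"tz":-0.02,"finger_gap":0},{"tx":0.04,"finger_gap":0},{"tx":0.04,"finger_gap":0},{"tx":0.04,"finger_gap":0},{"tx":0.04,"finger_gap":0},{"tx":0.04,"finger_gap":0},{"tx":0.03,"finger_gap":0},{"finger_gap":0}]' | python3 drive.py
python3 - <<'E'
from m import *
t=cap('side','side4');w=cap('wrist','w4');cap('top','top4')
A=cv2.resize(t['image'][130:290,230:420,::-1],None,fx=2,fy=2,interpolation=cv2.INTER_CUBIC)
B=w['image'][...,::-1];B=B[:320];A=cv2.resize(A,(380,320))
cv2.imwrite('pics/c4.png',cv2.resize(np.hstack([A,B]),(800,272)))
s=r.get_obs();print(s['ee_pos'],s['force'])
E
```

```text
time: 10.05
ee_pos: [0.5348, -0.1227, 0.1064]
tool_rot: [-0.0, 0.738, 0.674, 0.0]
force: [-1.8, 0.2, 7.4]
grip_width: 0.0008
finger_force: 3.5
time: 10.88
ee_pos: [0.5575, 0.1536, 0.1944]
tool_rot: [-0.003, 0.734, 0.679, 0.003]
force: [0.2, 1.3, 0.7]
grip_width: 0.0007
finger_force: 0.0
[0.55867374 0.14245589 0.19361319] [ 0.5532844  -0.11614897 -0.15348343]
```

View pics/c4.png

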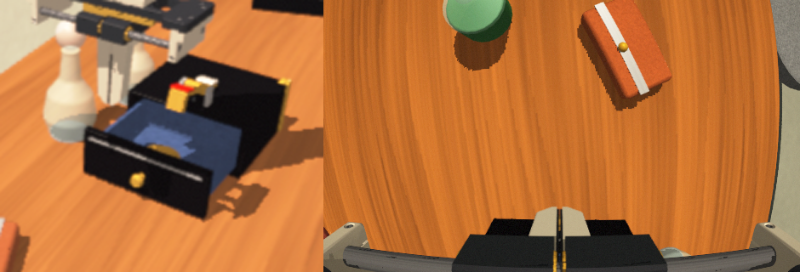

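The side crop (left) shows the red nose at (181,97) raised with its end visible, and the bangle in the drawer at (165,150). I'll check the pad heights by triangulation.

Run:
```python
from m import *
t=L('top4');s=L('side4')
for nm,col,ba,bb in (('red',red,(325,210,365,250),(310,165,350,210)),('white',white,(375,220,405,250),(325,155,365,190))):
    try:
        pa,sa=cen(t,*col,ba);pb,sb=cen(s,*col,bb);print(nm,sa[4],sb[4],tri(ray(t,pa),ray(s,pb)))
    except Exception as e:print(nm,e);  
    try: pb,sb=cen(s,*col,bb);print(nm,'side',pb,sb[4],plane(s,pb,.128),plane(s,pb,.1))
    except Exception as e:print(e)
go((.553,.105,.05))
```

```text
red 136 27 (array([ 0.54160367, -0.040222  ,  0.12529426]), [0.0010259959119111, 0.0010259959119112841])
red side [336.44444444 180.92592593] 27 [ 0.54096303 -0.03502395  0.128     ] [ 0.55777203 -0.0857835   0.1       ]
white 160 30 (array([ 0.5340947 , -0.12556079,  0.09981574]), [0.0009252579805673742, 0.0009252579805672872])
white side [350.56666667 176.8       ] 30 [ 0.51941509 -0.07183895  0.128     ] [ 0.53486951 -0.12491284  0.1       ]
to (0.553, 0.105, 0.05) tool d [-0.0376 -0.0021  0.1437] xt [ 0.09   0.996 -0.001] p [0.5587 0.1425 0.1936]
```

The catch is up: red pad at 125 mm, white at 100 mm. Now to push the drawer home with the fingers opened to straddle the nose, above the knob and below the panel's top.

```bash
echo '[{"tx":-0.02,"finger_gap":0.06},{"tx":-0.02,"finger_gap":0.06},{"tz":0.03,"finger_gap":0.06},{"tz":0.04,"finger_gap":0.06},{"tz":0.04,"finger_gap":0.06},{"tz":0.023,"finger_gap":0.06},{"finger_gap":0.06},{"finger_gap":0.06}]' | python3 drive.py && echo '[{"tx":-0.015,"finger_gap":0.06},{"tx":-0.01,"finger_gap":0.06},{"tx":-0.01,"finger_gap":0.06},{"tx":-0.01,"finger_gap":0.06},{"tx":-0.01,"finger_gap":0.06},{"tx":-0.01,"finger_gap":0.06},{"tx":-0.01,"finger_gap":0.06},{"finger_gap":0.06}]' | python3 drive.py
python3 - <<'E'
from h import *
p,R=tool();u=np.array([.0913,.9958]);d=p[:2]-[.5367,-.0873];print('along',d@u,'lat',d@[.9958,-.0913],p,r.get_obs()['force'])
E
```

```text
time: 11.7
ee_pos: [0.5549, 0.1009, 0.0605]
tool_rot: [-0.0, 0.739, 0.673, -0.001]
force: [0.3, 0.4, 0.1]
grip_width: 0.0493
finger_force: 0.0
time: 12.37
ee_pos: [0.548, 0.0243, 0.0611]
tool_rot: [0.001, 0.74, 0.673, -0.002]
force: [-0.8, -0.2, -0.5]
grip_width: 0.0601
finger_force: 0.0
along 0.11218652035215713 lat 0.001056528911796049 [0.54799525 0.02432409 0.06112356] [-0.83233242 -0.2312906  -0.54971939]
```

```bash
echo '[{"tx":-0.01,"finger_gap":0.06},{"tx":-0.01,"finger_gap":0.06},{"tx":-0.01,"finger_gap":0.06},{"tx":-0.01,"finger_gap":0.06},{"tx":-0.008,"finger_gap":0.06},{"tx":-0.006,"finger_gap":0.06},{"tx":-0.004,"finger_gap":0.06},{"tx":-0.003,"finger_gap":0.06},{"tx":-0.002,"finger_gap":0.06},{"finger_gap":0.06}]' | python3 drive.py
python3 - <<'E'
from h import *
p,R=tool();u=np.array([.0913,.9958]);d=p[:2]-[.5367,-.0873];print('along',d@u,'lat',d@[.9958,-.0913],p,r.get_obs()['force'])
E
```

```text
time: 13.2
ee_pos: [0.5428, -0.035, 0.0612]
tool_rot: [0.0, 0.739, 0.674, -0.0]
force: [0.1, -0.3, 0.1]
grip_width: 0.0598
finger_force: 0.0
along 0.05258779700927454 lat 0.0012591725475364307 [ 0.54275543 -0.0350456   0.06115162] [ 0.05353461 -0.29992875  0.11710898]
```

```bash
for i in 1 2; do echo '[{"tx":-0.002,"finger_gap":0.06},{"tx":-0.002,"finger_gap":0.06},{"finger_gap":0.06}]' | python3 drive.py | egrep 'force|pos'; done
```

```text
ee_pos: [0.5429, -0.036, 0.0614]
force: [0.2, 5.0, -0.5]
finger_force: 2.3
ee_pos: [0.5429, -0.0361, 0.0615]
force: [-0.9, 10.6, -1.5]
finger_force: 5.1
```

It has stopped hard 2 mm from the expected place. I'll back off, rise and measure.

```bash
echo '[{"tx":0.01,"finger_gap":0.06},{"tx":0.02,"finger_gap":0.06},{"tx":0.03,"finger_gap":0.06},{"tx":0.04,"finger_gap":0.06},{"tx":0.03,"tz":-0.02,"finger_gap":0},{"tz":-0.04,"finger_gap":0},{"tz":-0.04,"finger_gap":0},{"tx":0.02,"tz":-0.02,"finger_gap":0},{"tx":0.03,"finger_gap":0},{"finger_gap":0},{"finger_gap":0}]' | python3 drive.py
python3 - <<'E'
from m import *
t=cap('top','top5');s=cap('side','side5')
u=np.array([.0913,.9958]);v=np.array([.9958,-.0913])
for nm,col,ba,bb in (('red',red,(325,210,365,250),(310,165,360,210)),('knob',gold,(322,222,336,240),(324,205,342,226))):
    try:
        pa,sa=cen(t,*col,ba);pb,sb=cen(s,*col,bb);P,e=tri(ray(t,pa),ray(s,pb));d=P[:2]-[.5367,-.0873];print(nm,pa,pb,sa[4],sb[4],P,e,'along',d@u,d@v)
    except Exception as e:print(nm,e)
A=cv2.resize(t['image'][130:300,250:450,::-1],(400,340),interpolation=cv2.INTER_CUBIC)
B=cv2.resize(s['image'][130:300,220:420,::-1],(400,340),interpolation=cv2.INTER_CUBIC)
cv2.imwrite('pics/c5.png',np.hstack([A,B]))
go((.5414,-.0365,.14))
E
```

```text
time: 14.62
ee_pos: [0.5585, 0.1382, 0.1819]
tool_rot: [0.001, 0.737, 0.676, 0.0]
force: [-0.6, -0.6, -0.2]
grip_width: 0.0178
finger_force: 0.0
red [347.61267606 228.95774648] [335.73913043 180.65217391] 142 23 [ 0.54287842 -0.04030427  0.12556972] [0.0015447794168447348, 0.0015447794168448902] along 0.04736243357516183 0.0018617636008380787
knob attempt to get argmax of an empty sequence
to (0.5414, -0.0365, 0.14) tool d [-0.1723 -0.0011  0.0412] xt [ 0.092  0.996 -0.003] p [0.5584 0.1351 0.1807]
```

View pics/c5.png

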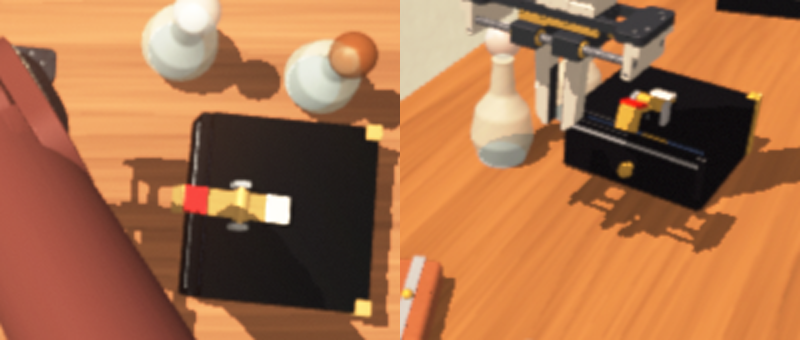

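The drawer looks flush with the chest, knob at (626,170) in the right crop, and the red nose is up at (628,103). I'll check the knob depth on its known height, then go over the nose.

```bash
python3 - <<'E'
from m import *
s=L('side5');pb,_=cen(s,*gold,(324,207,342,224));P=plane(s,pb,.0345);d=P[:2]-[.5367,-.0873];print(pb,P,'along',d@[.0913,.9958],'home expects ~.054')
E
echo '[{"tx":-0.03,"finger_gap":0},{"tx":-0.04,"finger_gap":0},{"tx":-0.04,"finger_gap":0},{"tx":-0.04,"finger_gap":0},{"tx":-0.022,"ty":-0.001,"tz":0.01,"finger_gap":0},{"tz":0.015,"finger_gap":0},{"tz":0.012,"finger_gap":0},{"finger_gap":0},{"finger_gap":0}]' | python3 drive.py; python3 -c "
from h import *
go((.5413,-.0375,.14))"
```

```text
[332.30909091 214.41818182] [ 0.54195663 -0.03518831  0.0345    ] along 0.05237274860221014 home expects ~.054
time: 15.47
ee_pos: [0.541, -0.0358, 0.1435]
tool_rot: [-0.001, 0.739, 0.674, -0.001]
force: [-0.3, -0.3, -0.0]
grip_width: 0.0006
finger_force: 0.0
to (0.5413, -0.0375, 0.14) tool d [-0.0017  0.0005  0.0035] xt [ 0.093  0.996 -0.001] p [ 0.541  -0.0358  0.1435]
```

Home. Pressing the nose.

```bash
echo '[{"tz":0.008,"finger_gap":0},{"tz":0.006,"finger_gap":0},{"tz":0.005,"finger_gap":0},{"tz":0.005,"finger_gap":0},{"tz":0.005,"finger_gap":0},{"tz":0.005,"finger_gap":0},{"tz":0.004,"finger_gap":0},{"finger_gap":0},{"finger_gap":0}]' | python3 drive.py
```

```text
time: 16.22
ee_pos: [0.5415, -0.0346, 0.1058]
tool_rot: [-0.0, 0.739, 0.674, -0.001]
force: [0.1, -0.0, -0.3]
grip_width: 0.0006
finger_force: 0.0
```

```bash
echo '[{"tz":0.003,"finger_gap":0},{"tz":0.003,"finger_gap":0},{"finger_gap":0}]' | python3 drive.py && echo '[{"tz":-0.02,"finger_gap":0},{"tz":-0.04,"finger_gap":0},{"tx":0.02,"tz":-0.03,"finger_gap":0},{"tx":0.04,"finger_gap":0},{"tx":0.04,"finger_gap":0},{"tx":0.04,"finger_gap":0},{"tx":0.04,"finger_gap":0},{"tx":0.02,"finger_gap":0},{"finger_gap":0},{"finger_gap":0}]' | python3 drive.py
python3 - <<'E'
from m import *
t=cap('top','top6');s=cap('side','side6')
u=np.array([.0913,.9958]);v=np.array([.9958,-.0913])
for nm,col,ba,bb in (('red',red,(325,210,365,250),(310,165,360,210)),('white',white,(375,220,405,250),(325,155,365,190))):
    try:
        pa,sa=cen(t,*col,ba);pb,sb=cen(s,*col,bb);P,e=tri(ray(t,pa),ray(s,pb));print(nm,pa,pb,sa[4],sb[4],P,e)
    except Exception as e:print(nm,e)
pb,_=cen(s,*gold,(324,207,342,224));P=plane(s,pb,.0345);print('knob',P)
A=cv2.resize(t['image'][130:300,130:450,::-1],(400,212))
B=cv2.resize(s['image'][130:370,180:420,::-1],(400,400))
cv2.imwrite('pics/c6.png',np.hstack([np.vstack([A,np.zeros((188,400,3),np.uint8)]),B]))
E
```

```text
time: 16.47
ee_pos: [0.5424, -0.0344, 0.1015]
tool_rot: [0.001, 0.739, 0.674, 0.0]
force: [-1.6, -0.4, 7.6]
grip_width: 0.0006
finger_force: 3.4
time: 17.3
ee_pos: [0.5596, 0.1664, 0.1901]
tool_rot: [-0.0, 0.737, 0.675, -0.0]
force: [0.3, -1.2, 0.3]
grip_width: 0.0001
finger_force: 0.0
red [343.88970588 229.73529412] [334.81578947 192.22368421] 136 76 [ 0.54208818 -0.03740394  0.09609157] [0.000519610723232177, 0.0005196107232320507]
white [389.28645833 233.49479167] [351.77777778 169.40277778] 192 72 [ 0.53337009 -0.12224677  0.12233019] [0.00013673718149341337, 0.00013673718149330387]
knob [ 0.54277059 -0.03561789  0.0345    ]
```

View pics/c6.png

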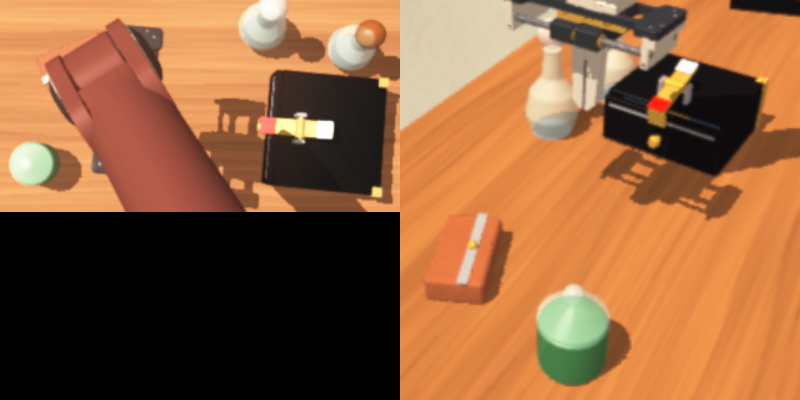

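The catch is down (red 96 mm, white 122 mm, the same heights as when it was locked at the start) and the drawer is home. The clutch at (470,255), the jar at (572,335) and both decanters stand where they were, and the gripper touches nothing.

```bash
python3 -c "
from bench import r
print(r.job_done())"
```

```text
the job is handed in; nothing more can be done
None
```

The gold bangle is in the drawer, the drawer is fully home with the catch snapped down over it, the decanters, jar and clutch bag were left standing in place, and the job was handed in at about 17 s of the 59 s allowed.

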